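Fetch the handset from the drop-front media box

TASK

Pull the front flap of the media box all the way down, take out the small handset lying inside and lay it, buttons up, fully down in its charging cradle on the counter, then push the flap back up until it is fully shut. Leave the other things on the counter and in the box where they are.

Things in the scene. Friction and masses are not known exactly. Their poses are not given: they have to be found in the camera images.
- cabinet: Grey drop-front media box, fixed, 300 mm wide (y), 224 deep, 162 high. Origin: on the counter under the middle of its front opening; x points into the box, y along its front. Inner floor at z = 50 mm, side walls 12 thick (276 apart inside) from x = 0 back, inner back face at x = 200. The clear roof (z = 152 to 162) only starts at x = 85: the first 85 mm behind the front are open from above.
- flap (a joint): Bottom-hinged front flap: 0 = shut (upright), 1.571 = fully open (level on its stop, pointing to the robot, upper face flush with the inner floor at 50 mm); may start up to 0.3 ajar. Friction hinge: stays where left; takes 2 to 6 N at the bar. Panel 270 mm wide, 12 thick, 6 to 96 mm from the hinge axis. A steel loop handle in the panel's plane stands out beyond its free edge.
- flap_bar (a point): Middle of the loop handle's round bar (10 mm thick, 120 mm long between its legs, parallel to the hinge), 140 mm from the hinge axis; 39 mm free between bar and panel edge. It can be pinched from above, one finger on either side, at any flap position. z axis from hinge to bar, y along the bar.
- flap_hinge (a point): Middle of the flap's hinge axis, 44 mm above the counter and 6 mm in front of the box's origin; axis along the box's y.
- handset: The small black remote control, 150 mm long (x), 46 wide (y), 22 thick, 110 to 220 g; round button pad near its +x end, rows of square buttons on top. Origin: centre of its underside; z up through the buttons. It starts flat on the box's inner floor, +x end to the back, its near end about 8 to 25 mm behind the front opening.
- cradle: Aluminium charging cradle, fixed on the counter left or right of the box's front, 169 mm long (x), 65 wide (y). Origin: centre of its underside. Floor at 8 mm; at either end a pocket with 6 mm walls, 16 high above that floor, round the last 35 mm of the handset (inside 157 long, 53 wide). Between the pockets 81 mm is open at the sides. The handset lies flat in it, either way round.
- long_remote: Bystander: a larger grey remote control, 200 x 60 x 20 mm, lying on top of the stack of disc cases; origin: centre of its underside. Not to be moved.
- case_stack: Bystander: stack of four disc cases, 190 x 135 x 60 mm, on the other side from the cradle; origin: centre of underside. Not to be moved.
- mug: Bystander: white mug, 80 mm across, 90 mm high, right of the box. Origin: centre of underside. Not to be moved.
- spindle: Bystander: grey round disc tub, 100 mm across, 100 mm high, left of the box. Origin: centre of underside. Not to be moved.
- tin: Bystander: small round steel tin, 50 mm across, 30 mm high, at the back of the box's inner floor near one side wall. Origin: centre of underside. Not to be moved.
Not all that is in view belongs to the job. Of the things that look like the cradle, take the one that is farthest to the robot's right at the start.

How it is judged (in metres and radians):
On the way:
1. the flap is pulled all the way down (within 0.1 rad of its stop) (value of joint flap above 1.47 rad), for 0.2 s.
At the end, for the whole second after the job is handed in: Flap shut (below 0.06 rad); handset at rest in the cradle, buttons up, origin within 8 mm lengthwise and 7 mm sideways of the cradle's and 5 to 11.5 mm above it (cradle floor: 8 mm), tilt under 0.06 rad, lengthwise within 0.15 rad of the cradle, either way round (value of joint flap below 0.06 rad and x of handset in the frame of cradle between -0.008 and 0.008 m and y of handset in the frame of cradle between -0.007 and 0.007 m and z of handset in the frame of cradle between 0.005 and 0.0115 m and angle between handset's own z axis and vertical below 0.06 rad and angle between the x axis of handset and the x axis of cradle, either way round below 0.15 rad and linear speed of handset below 0.02 m/s); the robot touches nothing.
It fails at once if a bystander (long remote, case stack, mug, disc tub or tin) is moved more than 25 mm (distance of any of long_remote, case_stack, mug, spindle, tin from where it was at the start of the episode above 0.025 m).
It also fails if it takes over 72 s, if anything falls off the work surface, if the arm or the gripper's body presses on something with over 40 N, if the wrist force passes 120 N, or if a joint passes its speed limit or range.

ROBOT

A 6-joint arm with a two-finger parallel gripper is mounted at the origin on the work surface. World frame = base frame: x ahead of the robot, y to its left, z up, the work surface at z = 0. Lengths are in mm, angles in degrees, forces in N, time in s.
With the tool pointing down it reaches from about 300 to 1000 mm from the base axis. Payload 5.1 kg.
Tool frame: the origin (TCP) lies at the very end of the fingers, on their centre line; the grasp point (between the pads) lies 19 mm behind it; z points along the fingers, y is the line along which they close (so a half turn about z gives the same grasp; the last joint's range is limited). The gripper opens to 95 mm and grips with 3 to 60 N. Pads are 20 mm wide; open, the fingers measure 119 mm over their backs; the gripper's body (75 mm by 180 mm) begins 59 mm behind the grasp point.
Start: joints at [-75.149, 7.093, 94.555, -0, 78.352, -4.733], TCP at [217.837, -612.398, 214.656] pointing down, gripper open.
Joint ranges: [-149.61, 149.61], [-58.7, 133.49], [1.44, 155.28], [-77.14, 257.14], [18.33, 153.61], [-166.67, 166.67]. Speed limits (degrees/s): [147.25, 147.25, 180, 180, 180, 180].

INTERFACE

Orientations are given as a 3x3 rotation matrix whose columns are the frame's x, y, z axes.
In Python, from rig import get_state, snapshot, finish_job gives the robot as it stands.
- The arm moves only by the shell command python3 -m handwheel 'ROWS' [OPENING] [FORCE]. ROWS is text: rows parted by semicolons, each of 6 numbers parted by spaces: the shift along the tool's x, y, z as a fraction of full scale, then the turn, a rotation vector about the tool's x, y, z as a fraction of full scale. A call has 1 to 5 rows; each row shifts and turns the commanded pose from where the row before left it, along the tool's axes as they then stand; what a row does not reach is not made up. Full scale, the value 1, is 0.5 m for a shift and 30 degrees for a turn. A row lasts 1/12 s, in which the tool goes at most 41.7 mm and 7.16 degrees, less where a joint would pass 70% of its speed; a pose out of reach is approached as far as the arm can. A call with a number of a shift or a turn outside -1 to 1 is refused whole. A call with a gripper value outside its range is refused whole. OPENING is the closure, from -1 (fully open) to 1 (shut), set as the call begins (- or left out, the last holds). The fingers move at their own pace and stop on an object; FORCE is the grip in N (left out, the last holds). Time passes only in rows, so rows that do not move let the fingers close. It gives the time, the measured TCP pose, the force, the opening and the grip force at its end, in the units of the state.
- get_state(): the state, without advancing time (a new reading comes with each control period).
- snapshot(name): name is "scene" or "top" or "wrist"; returns a dict with "pixels" (420x560x3 uint8, red, green, blue), "z_map" (420x560 float32, mm along the optical axis (not along the pixel's ray), 0 where there is no reading), "K" (3x3 intrinsics, pixels), "k1" (the pictures are not rectified: a ray, as slopes to the right and down, at radius r is drawn at 1 + k1 r^2 times it, then the intrinsics apply), "xyz" and "orientation" of the camera in the world; the wrist camera has in their place "T_tool_cam" (4x4, takes a point from camera to tool coordinates, whose origin is the TCP and whose axes are the flange's). Camera axes: x right, y up, looking along -z (the intrinsics and any distortion apply to the point x, -y, -z); pixel columns grow to the right and rows downward; lengths in mm; the calibration is good to about 2 mm. A picture is of the moment at which its call begins: read the wrist's pose just before it.
- finish_job(): hands the job in; it is judged then, once.
The state is a dict: "t": time; "joint_pos": joint angles; "joint_velocities": joint speeds; "effort": joint torques, N m; "tcp_pos": TCP position; "tool_rot": TCP orientation; "ft_force": force on the tool from outside, world axes, zero at the start; "moment": the same for the moment, N m; "opening": finger opening in mm; "finger_force": force on a finger pad.
Only numpy, scipy, OpenCV 4.12 (cv2) and the standard library are available. Lean on these libraries where they do the work, as an engineer would, in place of code of your own. Each camera call takes 0.05 s, during which the arm holds its last target. There are 200 camera calls.

## Working session

There is one attempt and no reset: what is moved stays moved. The work goes in short steps, Python scripts to look and compute and a shell command to move; the robot and the scene stay as the last step left them, time stands still between calls to the robot, and variables do not carry over. Pictures are saved under pics/ and viewed, at most 10 in all, crops included, and the job is handed in when it is done.

```bash
mkdir -p pics; ls; python3 - <<'E'
from rig import *
import cv2,pickle,numpy as np
s=get_state();print(s['t'],s['tcp_pos'],s['tool_rot'],s['opening'])
d={}
for n in("scene","top"):
    p=snapshot(n);d[n]=p;cv2.imwrite(f"pics/{n}0.png",p["pixels"][:,:,::-1]);print(n,p["xyz"],p["orientation"],p["K"],p["k1"])
pickle.dump(d,open("s0.pkl","wb"))
E
```

```text
pics
0.0 [ 217.65813602 -611.80415266  213.39930884] [[ 9.42171198e-01  3.35131521e-01 -5.45213381e-04]
 [ 3.35131935e-01 -9.42169185e-01  1.95277796e-03]
 [ 1.40754201e-04 -2.02256957e-03 -9.99997945e-01]] 95.17054197979652
scene [1270.80297822 -617.27164492 1147.11555571] [[ 0.6199707  -0.55153152  0.55807644]
 [ 0.78445921  0.45031927 -0.42642268]
 [-0.01612703  0.70215777  0.71183873]] [[490.39848984   0.         278.30302121]
 [  0.         490.39848984 206.6148832 ]
 [  0.           0.           1.        ]] -0.11017691551134988
top [ 358.52840255   -4.34958096 1632.6705755 ] [[-0.02164985  0.99536853 -0.09366307]
 [-0.99969723 -0.02264888 -0.00961622]
 [-0.01169305  0.09342653  0.99555751]] [[484.0657844    0.         275.09034928]
 [  0.         484.0657844  206.07821109]
 [  0.           0.           1.        ]] -0.08991360811755689
```

View pics/scene0.png

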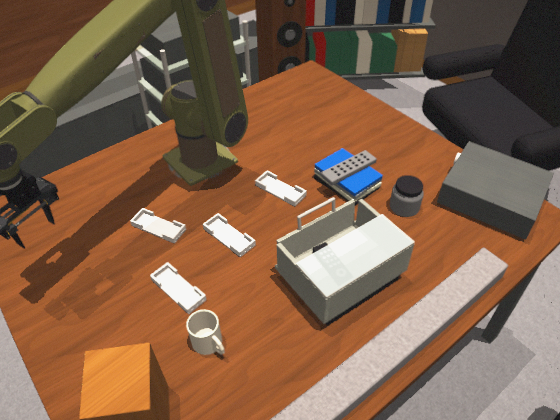

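View pics/top0.png

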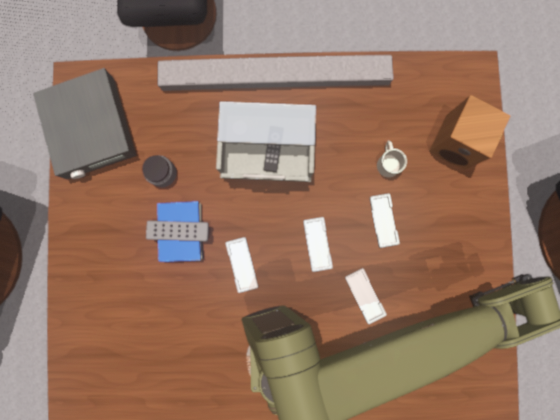

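The top view shows four white cradle-like trays, at (241,265), (318,244), (366,297) and (385,220). Image right is the robot's right, so (385,220) fits as the one farthest right. The box is at (267,140), with the handset at (272,155) and the flap nearly shut at its lower edge, y≈178.

```bash
cat > h.py <<'E'
import numpy as np,cv2,pickle
from rig import *
def cam(p,state=None):
    if "T_tool_cam" in p:
        T=np.array(p["T_tool_cam"]);R=np.array(state["tool_rot"]);return R@T[:3,:3],R@T[:3,3]+np.array(state["tcp_pos"])
    return np.array(p["orientation"]),np.array(p["xyz"])
def dirs(p,uv):
    k=np.array(p["K"]);k1=p["k1"]
    n=cv2.undistortPoints(np.asarray(uv,float).reshape(-1,1,2),k,np.array([k1,0,0,0,0.]))[:,0]
    return np.c_[n[:,0],-n[:,1],-np.ones(len(n))]
def plane(p,uv,z,state=None):
    R,c=cam(p,state);d=dirs(p,uv)@R.T;return c+d*((z-c[2])/d[:,2])[:,None]
def cloud(p,state=None):
    R,c=cam(p,state);h,w=p["z_map"].shape
    v,u=np.mgrid[:h,:w];d=dirs(p,np.c_[u.ravel(),v.ravel()])
    X=(d*p["z_map"].reshape(-1,1))@R.T+c;X[p["z_map"].ravel()==0]=np.nan
    return X.reshape(h,w,3)
E
python3 - <<'E'
from h import *
d=pickle.load(open("s0.pkl","rb"));p=d["top"];im=p["pixels"]
X=cloud(p)
# cradles: pale mask, on table in image
hsv=cv2.cvtColor(im,cv2.COLOR_RGB2HSV)
m=((hsv[...,1]<70)&(hsv[...,2]>170)|((X[...,2]>4)&(X[...,2]<32)&(hsv[...,1]<110)&(hsv[...,2]>140))).astype(np.uint8)
m[:185]=m[:185]*0+m[:185]
n,l,st,ce=cv2.connectedComponentsWithStats(m)
for i in range(1,n):
    if st[i,4]<300: continue
    pts=np.argwhere(l==i)[:,::-1]
    z=np.nanmedian(X[l==i][:,2]); W=plane(p,pts,20)[:,:2].astype(np.float32)
    print(ce[i].round(),st[i,4],"z",round(float(z)),cv2.minAreaRect(W))
# box heights
for (a,b) in [(267,110),(232,158),(311,158),(222,178),(310,178),(272,160),(265,172)]:print((a,b),X[b,a].round())
sc=d["scene"];S=cloud(sc)
g=lambda p,x0,y0,x1,y1,f:cv2.resize(p["pixels"][y0:y1,x0:x1,::-1],None,fx=f,fy=f,interpolation=cv2.INTER_CUBIC)
a=g(p,205,95,405,255,4)  # box and target cradle
cv2.imwrite("pics/crop1.png",a[:600,:800])
cv2.imwrite("pics/crop2.png",g(sc,120,160,420,330,2.6))
E
```

```text
[50. 72.] 10502 z -747 ((988.84326171875, 823.178466796875), (537.3446655273438, 743.8175659179688), 57.0277214050293)
[431.  57.] 24462 z -749 ((752.4800415039062, -431.0509033203125), (1220.97314453125, 989.3069458007812), 89.70511627197266)
[275.  69.] 5510 z 61 ((989.9617919921875, 2.881439208984375), (820.4384155273438, 91.1981201171875), 89.86003112792969)
[266. 124.] 4192 z 163 ((751.2941284179688, 38.17060852050781), (339.01690673828125, 239.940673828125), 86.77777862548828)
[392. 160.] 416 z 10 ((665.0861206054688, -398.6940612792969), (86.78681945800781, 103.59246063232422), 67.125732421875)
[266. 167.] 1689 z 52 ((647.2718505859375, 44.32637023925781), (297.0638732910156, 84.94855499267578), 86.33507537841797)
[384. 220.] 1128 z 9 ((454.9754638671875, -350.9757385253906), (181.32933044433594, 79.20556640625), 9.567736625671387)
[317. 244.] 1154 z 9 ((381.34051513671875, -126.54249572753906), (180.45089721679688, 76.6810302734375), 7.498528957366943)
[241. 264.] 1165 z 9 ((318.38531494140625, 127.86000061035156), (181.09408569335938, 76.8338623046875), 13.658567428588867)
[ 27. 354.] 5464 z -748 ((107.75477600097656, 877.0941772460938), (607.7606811523438, 173.76437377929688), 0.1253744214773178)
[365. 296.] 1159 z 9 ((206.2826385498047, -279.56268310546875), (180.64019775390625, 75.7742919921875), 24.947750091552734)
[540. 378.] 3368 z -751 ((-77.38748931884766, -858.6485595703125), (149.8050994873047, 302.9067687988281), 88.15975189208984)
(267, 110) [796.  28. 171.]
(232, 158) [670. 150.  57.]
(311, 158) [ 646. -105.  146.]
(222, 178) [606. 186.  41.]
(310, 178) [ 599. -107.   41.]
(272, 160) [657.  18.  72.]
(265, 172) [621.  42.  51.]
```

View pics/crop1.png

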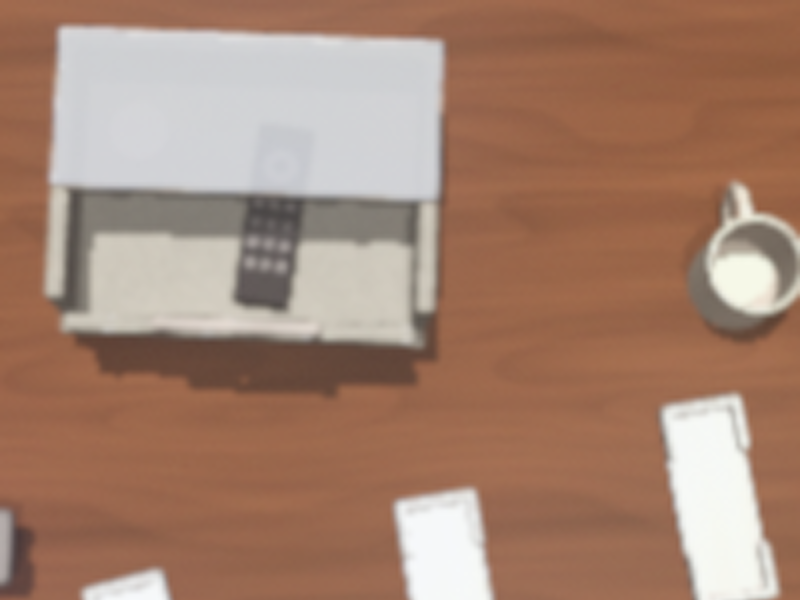

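View pics/crop2.png

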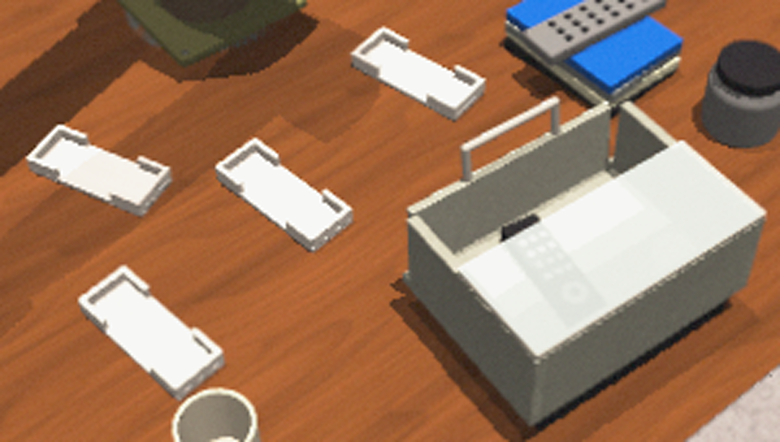

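Crop 1: the target tray at (385,220) full image is complete, with end pockets, beside the mug and farthest right. Crop 2 shows four identical trays, and the one beside the mug at crop (150,330) is the same one. The handset's near end is at crop-1 (262,305), and the handle bar is at crop-1 (155..318, 325).

```bash
python3 - <<'E'
from h import *
d=pickle.load(open("s0.pkl","rb"));p=d["top"]
f=lambda l,z:plane(p,np.array(l,float)/4+[205,95]-0.4,z).round(0)[:,:2].tolist()
print("roof",f([(60,27),(442,40),(440,198),(50,185)],162))
print("wallfront",f([(45,298),(435,312)],152))
print("bar",f([(155,322),(318,334)],184))
print("paneltop",f([(62,328),(422,345)],138))
print("hs near",f([(236,301),(288,310)],72), "far",f([(262,122),(312,128)],72))
# bar and panel in the scene view (crop2 px /2.6 + (120,160)); bar at 184
q=d["scene"];g=lambda l,z:plane(q,np.array(l,float)/2.6+[120,160]-.4,z).round(0)[:,:2].tolist()
print("scene bar",g([(465,148),(556,100)],184),g([(465,148),(556,100)],182))
print("scene panel top",g([(410,212),(606,106)],138))
print("scene roof",g([(457,268),(685,142),(765,213),(537,355)],162))
print("scene box corner", g([(409,212)],140))
print("scene cradle top", g([(124,266),(80,300),(180,396),(223,352)],24))
E
```

```text
roof [[831.0, 177.0], [812.0, -122.0], [687.0, -116.0], [704.0, 185.0]]
wallfront [[617.0, 191.0], [599.0, -111.0]]
bar [[591.0, 104.0], [579.0, -19.0]]
paneltop [[596.0, 180.0], [576.0, -101.0]]
hs near [[625.0, 46.0], [617.0, 3.0]] far [[774.0, 21.0], [768.0, -20.0]]
scene bar [[580.0, -21.0], [587.0, 100.0]] [[578.0, -20.0], [586.0, 102.0]]
scene panel top [[581.0, -96.0], [597.0, 172.0]]
scene roof [[683.0, -118.0], [706.0, 180.0], [827.0, 170.0], [807.0, -125.0]]
scene box corner [[582.0, -98.0]]
scene cradle top [[363.0, -337.0], [374.0, -400.0], [550.0, -377.0], [531.0, -312.0]]
```

```bash
r='0 0 0 0 0 -0.2217'
python3 -m handwheel '0 0 -0.04 0 0 -0.2217;0 0 -0.04 0 0 -0.2217;0 0 -0.04 0 0 -0.2217;0 0 -0.04 0 0 -0.2217;0 0 0 0 0 -0.2217' -1 25
python3 -m handwheel '0 0 0 0 0 -0.2217;0 0 0 0 0 -0.2217;0 0 0 0 0 -0.2217;0 0 0 0 0 -0.2217;0 0 0 0 0 -0.2217'
python3 -c "
from rig import *;s=get_state();print(s['tcp_pos'],s['tool_rot'],s['joint_pos'],s['ft_force'])"
```

```text
t: 0.52
tcp_pos: [218.3, -613.9, 299.8]
tool_rot: [[0.599, 0.8, 0.002], [0.8, -0.599, -0.007], [-0.004, 0.006, -1.0]]
ft_force: [-0.5, -0.2, 1.9]
opening: 95.2
finger_force: 0.0
t: 0.93
tcp_pos: [217.8, -612.1, 293.9]
tool_rot: [[0.062, 0.998, -0.0], [0.998, -0.062, 0.001], [0.001, -0.0, -1.0]]
ft_force: [0.3, 0.3, -0.0]
opening: 95.0
finger_force: 0.0
[ 217.77043191 -612.09950077  293.90706256] [[ 6.23911525e-02  9.98051722e-01 -3.24048069e-04]
 [ 9.98051114e-01 -6.23907345e-02  1.17041693e-03]
 [ 1.14791903e-03 -3.96440198e-04 -9.99999263e-01]] [-7.51476829e+01  5.01706937e+00  8.92399524e+01 -7.58924188e-04
  8.58125569e+01 -7.15705647e+01] [ 0.25281073  0.32328509 -0.0495725 ]
```

```bash
python3 -m handwheel '0.067 0.028 0 0 0 0;0.067 0.028 0 0 0 0;0.067 0.028 0 0 0 0;0.067 0.028 0 0 0 0;0.067 0.028 0 0 0 0' >/dev/null
python3 -m handwheel '0.067 0.028 0 0 0 0;0.067 0.028 0 0 0 0;0.067 0.028 0 0 0 0;0.067 0.028 0 0 0 0;0.067 0.028 0 0 0 0' >/dev/null
python3 -m handwheel '0.067 0.028 0 0 0 0;0.067 0.028 0 0 0 0;0.067 0.028 0 0 0 0;0.067 0.028 0 0 0 0;0.067 0.028 0 0 0 0' >/dev/null
python3 -m handwheel '0.067 0.028 0 0 0 0;0.067 0.028 0 0 0 0;0.067 0.028 0 0 0 0;0.067 0.028 0 0 0 0;0.067 0.028 0 0 0 0' 
python3 -m handwheel '0 0 0 0 0 0;0 0 0 0 0 0'
python3 - <<'E'
from h import *
s=get_state();p=snapshot("wrist");pickle.dump((s,p),open("w1.pkl","wb"))
print(s['tcp_pos'],p["T_tool_cam"],p["K"],p["k1"])
cv2.imwrite("pics/w1.png",p["pixels"][:,:,::-1])
E
```

```text
t: 2.6
tcp_pos: [543.1, 38.9, 294.2]
tool_rot: [[0.068, 0.998, -0.001], [0.998, -0.068, -0.0], [-0.0, -0.001, -1.0]]
ft_force: [1.5, -1.9, 0.4]
opening: 95.1
finger_force: 0.0
t: 2.77
tcp_pos: [542.8, 38.5, 293.7]
tool_rot: [[0.065, 0.998, -0.002], [0.998, -0.065, -0.0], [-0.0, -0.002, -1.0]]
ft_force: [-0.6, 0.1, -0.1]
opening: 94.7
finger_force: 0.0
[542.81479349  38.45533704 293.73371346] [[-9.73360510e-04  9.62104060e-01  2.72680821e-01  7.71556435e+01]
 [ 9.99998745e-01  1.27725408e-03 -9.36963766e-04  3.48380342e-01]
 [-1.24973933e-03  2.72679567e-01 -9.62104096e-01 -1.69523465e+02]
 [ 0.00000000e+00  0.00000000e+00  0.00000000e+00  1.00000000e+00]] [[315.56730995   0.         280.77549702]
 [  0.         315.56730995 211.04280107]
 [  0.           0.           1.        ]] -0.0700077176973951
```

View pics/w1.png

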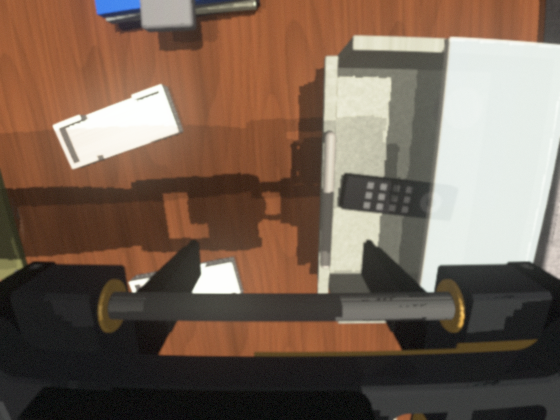

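The wrist view shows the loop bar at (328,133)–(328,192). The handset's near end is at (341,190), and its corners are roughly (344,174) and (340,206). The roof's front edge runs (447,38)–(422,290).

```bash
python3 - <<'E'
from h import *
s,p=pickle.load(open("w1.pkl","rb"));im=p["pixels"]
for z in(180,184):print("bar",z,plane(p,[(328,134),(328,162),(328,191)],z,s).round())
print("hs near",plane(p,[(344,174),(340,206)],72,s).round())
print("roof front",plane(p,[(447,38),(422,290)],162,s).round())
print("wall end",plane(p,[(353,37)],152,s).round())
X=cloud(p,s)
for u in range(318,342,2):print(u,X[150,u].round(),X[180,u].round(), im[160,u])
E
```

```text
bar 180 [[589. 103. 180.]
 [588.  78. 180.]
 [588.  52. 180.]]
bar 184 [[588. 103. 184.]
 [588.  79. 184.]
 [587.  52. 184.]]
hs near [[623.  48.  72.]
 [617.   6.  72.]]
roof front [[701. 181. 162.]
 [690. -69. 162.]]
wall end [[619. 187. 152.]]
318 [600.  73.  -1.] [598.  28.  -1.] [70 53 41]
320 [603.  72.  -1.] [601.  28.  -2.] [70 57 46]
322 [592.  82. 106.] [587.  54. 139.] [114 109  98]
324 [585.  89. 184.] [583.  63. 186.] [146 142 128]
326 [586.  89. 186.] [585.  63. 186.] [180 171 159]
328 [587.  89. 188.] [587.  63. 187.] [216 205 189]
330 [589.  89. 187.] [589.  63. 186.] [228 222 206]
332 [591.  89. 187.] [590.  63. 187.] [219 210 193]
334 [593.  89. 186.] [614.  36.  50.] [196 189 172]
336 [617.  76.  50.] [617.  36.  50.] [200 196 176]
338 [620.  76.  51.] [619.  36.  51.] [206 204 180]
340 [623.  75.  50.] [622.  36.  50.] [204 202 178]
```

```bash
python3 -m handwheel '0.006 0.0434 0 0 0 0;0.006 0.0434 0 0 0 0;0 0 0.065 0 0 0;0 0 0.065 0 0 0;0 0 0.065 0 0 0' 
python3 -m handwheel '0 0 0.04 0 0 0;0 0 0.0246 0 0 0;0 0 0 0 0 0'
python3 -m handwheel '0 0 0 0 0 0;0 0 0 0 0 0;0 0 0 0 0 0;0 0 0 0 0 0;0 0 0 0 0 0' 1 20
python3 -m handwheel '0 0 0 0 0 0;0 0 0 0 0 0;0 0 0 0 0 0;0 0 0 0 0 0;0 0 0 0 0 0'
```

```text
t: 3.23
tcp_pos: [586.7, 38.3, 196.7]
tool_rot: [[0.07, 0.998, 0.002], [0.998, -0.07, -0.0], [-0.0, 0.002, -1.0]]
ft_force: [1.1, -1.1, -0.4]
opening: 95.2
finger_force: 0.0
t: 3.48
tcp_pos: [584.1, 38.7, 161.2]
tool_rot: [[0.07, 0.998, -0.006], [0.998, -0.07, -0.0], [-0.0, -0.006, -1.0]]
ft_force: [-0.3, 1.7, -1.1]
opening: 95.3
finger_force: 0.0
t: 3.9
tcp_pos: [587.3, 40.0, 166.4]
tool_rot: [[0.068, 0.998, 0.002], [0.998, -0.068, -0.0], [0.0, 0.002, -1.0]]
ft_force: [-0.2, -0.8, 0.1]
opening: 67.1
finger_force: 0.0
t: 4.32
tcp_pos: [586.5, 40.0, 164.8]
tool_rot: [[0.068, 0.998, -0.0], [0.998, -0.068, 0.0], [0.0, -0.0, -1.0]]
ft_force: [0.3, 0.1, 0.6]
opening: 33.9
finger_force: 0.0
```

```bash
python3 -m handwheel '0 0 0 0 0 0;0 0 0 0 0 0;0 0 0 0 0 0;0 0 0 0 0 0;0 0 0 0 0 0'
python3 -m handwheel '0 -0.0275 0.005 0 0 0;0 -0.0269 0.0077 0 0 0;0 -0.026 0.0104 0 0 0;0 -0.0248 0.0129 0 0 0;0 -0.0234 0.0153 0 0 0'
```

```text
t: 4.73
tcp_pos: [586.3, 40.0, 164.8]
tool_rot: [[0.068, 0.998, -0.001], [0.998, -0.068, 0.0], [-0.0, -0.001, -1.0]]
ft_force: [-1.2, -0.5, 0.7]
opening: 9.2
finger_force: 20.0
t: 5.15
tcp_pos: [524.1, 44.4, 141.2]
tool_rot: [[0.068, 0.998, 0.006], [0.998, -0.068, -0.0], [0.0, 0.006, -1.0]]
ft_force: [3.6, -0.2, 1.9]
opening: 8.9
finger_force: 20.0
```

Bar gripped at its 10 mm thickness, and the flap is following with a light force.

```bash
python3 -m handwheel '0 -0.0218 0.0176 0 0 0;0 -0.0199 0.0197 0 0 0;0 -0.0178 0.0216 0 0 0;0 -0.0156 0.0233 0 0 0;0 -0.0132 0.0247 0 0 0'
python3 -m handwheel '0 -0.0107 0.0259 0 0 0;0 -0.008 0.0268 0 0 0;0 -0.0053 0.0275 0 0 0;0 -0.0025 0.0279 0 0 0;0 -0.0006 0.014 0 0 0'
python3 -m handwheel '0 0 0 0 0 0;0 0 0 0 0 0;0 0 0 0 0 0'
```

```text
t: 5.57
tcp_pos: [478.1, 47.4, 86.6]
tool_rot: [[0.068, 0.998, 0.001], [0.998, -0.068, -0.0], [-0.0, 0.001, -1.0]]
ft_force: [-1.7, -0.3, 3.2]
opening: 9.5
finger_force: 20.0
t: 5.98
tcp_pos: [462.8, 48.4, 23.0]
tool_rot: [[0.068, 0.998, -0.004], [0.998, -0.068, 0.0], [-0.0, -0.004, -1.0]]
ft_force: [-5.3, 0.6, 1.7]
opening: 9.6
finger_force: 20.0
t: 6.23
tcp_pos: [462.8, 48.4, 23.7]
tool_rot: [[0.068, 0.998, -0.005], [0.998, -0.068, 0.0], [-0.0, -0.005, -1.0]]
ft_force: [-4.9, 0.2, -4.2]
opening: 9.1
finger_force: 20.0
```

```bash
python3 -m handwheel '0 0 0.006 0 0 0;0 0 0.006 0 0 0;0 0 0 0 0 0;0 0 0 0 0 0;0 0 0 0 0 0'
python3 -m handwheel '0 0 0 0 0 0;0 0 0 0 0 0' -0.4
python3 -m handwheel '0 0 0 0 0 0;0 0 0 0 0 0;0 0 0 0 0 0'
python3 -m handwheel '0 0 -0.07 0 0 0;0 0 -0.08 0 0 0;0 0 -0.08 0 0 0;0 0 -0.08 0 0 0;0 0 0 0 0 0' -1
python3 -m handwheel '0 0 0 0 0 0;0 0 0 0 0 0'
python3 - <<'E'
from h import *
s=get_state();p=snapshot("wrist");t=snapshot("top");pickle.dump((s,p,t),open("w2.pkl","wb"))
cv2.imwrite("pics/w2.png",p["pixels"][:,:,::-1])
T=cloud(t);W=cloud(p,s)
def flapfit(X):
    m=(X[...,0]>515)&(X[...,0]<590)&(X[...,1]>-60)&(X[...,1]<150)&(abs(X[...,2]-50)<25)
    P=X[m];A=np.c_[P[:,:2]-P[:,:2].mean(0),np.ones(len(P))];return len(P),np.linalg.lstsq(A,P[:,2],rcond=None)[0]
print(flapfit(T),flapfit(W))
E
```

```text
t: 6.65
tcp_pos: [462.8, 48.4, 20.2]
tool_rot: [[0.068, 0.998, -0.007], [0.998, -0.068, -0.0], [-0.001, -0.007, -1.0]]
ft_force: [-15.2, 0.7, 14.0]
opening: 9.3
finger_force: 20.0
t: 6.82
tcp_pos: [466.3, 48.2, 20.3]
tool_rot: [[0.068, 0.998, 0.004], [0.998, -0.068, -0.0], [0.0, 0.004, -1.0]]
ft_force: [-0.4, 0.1, 0.3]
opening: 17.8
finger_force: 0.0
t: 7.07
tcp_pos: [466.0, 48.3, 19.5]
tool_rot: [[0.068, 0.998, 0.002], [0.998, -0.068, -0.0], [0.0, 0.002, -1.0]]
ft_force: [0.3, 0.2, -0.2]
opening: 37.5
finger_force: 0.0
t: 7.48
tcp_pos: [470.4, 48.3, 183.9]
tool_rot: [[0.068, 0.998, 0.017], [0.998, -0.068, -0.0], [0.001, 0.017, -1.0]]
ft_force: [2.0, -0.2, 1.8]
opening: 70.7
finger_force: 0.0
t: 7.65
tcp_pos: [464.8, 48.3, 173.4]
tool_rot: [[0.068, 0.998, 0.0], [0.998, -0.068, -0.0], [-0.0, 0.0, -1.0]]
ft_force: [0.2, 0.1, 0.1]
opening: 84.1
finger_force: 0.0
(572, array([-1.17581444e-03, -2.64733847e-03,  5.09744479e+01])) (14072, array([1.21781794e-03, 2.27282189e-04, 4.95674565e+01]))
```

View pics/w2.png

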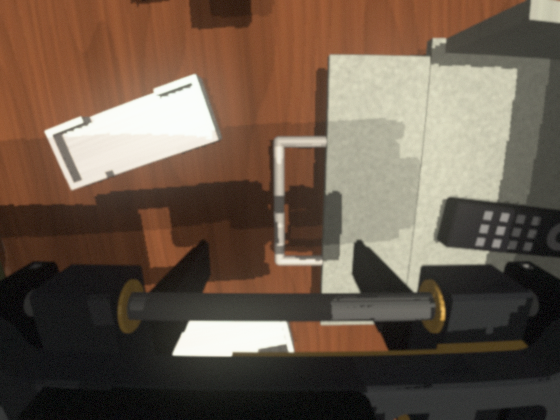

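The flap is level, with a slope of about 0.001. The bar is at (280,200) and the handset's near end is at (443,220).

```bash
python3 - <<'E'
from h import *
s,p,t=pickle.load(open("w2.pkl","rb"))
X=cloud(p,s)
m=((X[...,2]>65)&(X[...,2]<80)&(X[...,0]>590)).astype(np.uint8)
m=cv2.morphologyEx(m,cv2.MORPH_OPEN,np.ones((3,3)))
n,l,st,ce=cv2.connectedComponentsWithStats(m);i=1+np.argmax(st[1:,4])
P=X[l==i];print(st[i],ce[i],np.median(P[:,2]))
v,u=np.nonzero(l==i);W=plane(p,np.c_[u,v],72,s)[:,:2]
print(cv2.minAreaRect(W.astype(np.float32)),cv2.boxPoints(cv2.minAreaRect(W.astype(np.float32))))
# cradle target from top in robust way: rim pixels
T=cloud(t);mm=((T[...,2]>3)&(T[...,2]<32)&(abs(T[...,0]-455)<110)&(abs(T[...,1]+351)<70)).astype(np.uint8)
v,u=np.nonzero(mm);print("cradle",len(u),cv2.minAreaRect(plane(t,np.c_[u,v],24)[:,:2].astype(np.float32)))
E
```

```text
[ 444  200  116   58 5220] [503.21015326 229.08754789] 71.82141861735991
((680.5359497070312, 14.826351165771484), (46.32877731323242, 126.7046890258789), 79.6838150024414) [[614.05945     3.3815727]
 [738.71594   -19.30872  ]
 [747.01245    26.27113  ]
 [622.35596    48.961422 ]]
cradle 1368 ((454.04302978515625, -347.2578125), (217.35963439941406, 137.4834747314453), 0.36962613463401794)
```

```bash
python3 -m handwheel '0 0 0 0 0 -0.233;0 0 0 0 0 -0.233;0 0 0 0 0 -0.233;0 0 0 0 0 -0.233;0 0 0 0 0 -0.233' -1 30 >/dev/null
python3 -m handwheel '0 0 0 0 0 -0.233;0 0 0 0 0 -0.233;0 0 0 0 0 -0.233;0 0 0 0 0 -0.233;0 0 0 0 0 -0.233' >/dev/null
python3 -m handwheel '0 0 0 0 0 -0.233;0 0 0 0 0 -0.233;0 0 0 0 0 0;-0.07 0.0097 0 0 0 0;-0.07 0 0 0 0 0'
python3 -m handwheel '-0.07 0 0 0 0 0;-0.07 0 0 0 0 0;-0.07 0 0 0 0 0;0 0 0 0 0 0;0 0 0 0 0 0'
python3 - <<'E'
from h import *
s=get_state();p=snapshot("wrist");pickle.dump((s,p),open("w3.pkl","wb"))
print(s['tcp_pos'],s['tool_rot'],s['joint_pos'])
cv2.imwrite("pics/w3.png",p["pixels"][:,:,::-1])
X=cloud(p,s)
m=((X[...,2]>65)&(X[...,2]<80)&(X[...,0]>590)&(abs(X[...,1]-20)<60)).astype(np.uint8)
m=cv2.morphologyEx(m,cv2.MORPH_OPEN,np.ones((3,3)))
v,u=np.nonzero(m);W=plane(p,np.c_[u,v],72,s)[:,:2]
print(cv2.minAreaRect(W.astype(np.float32)),cv2.boxPoints(cv2.minAreaRect(W.astype(np.float32))))
E
```

```text
t: 9.0
tcp_pos: [533.5, 41.5, 171.6]
tool_rot: [[-0.984, 0.177, -0.003], [0.177, 0.984, 0.0], [0.003, -0.0, -1.0]]
ft_force: [-0.6, -0.5, 0.2]
opening: 94.7
finger_force: 0.0
t: 9.42
tcp_pos: [638.0, 22.3, 170.7]
tool_rot: [[-0.984, 0.177, -0.005], [0.177, 0.984, 0.0], [0.005, -0.001, -1.0]]
ft_force: [0.1, 0.4, -0.1]
opening: 95.3
finger_force: 0.0
[637.95015021  22.26244571 170.71227695] [[-9.84153793e-01  1.77251426e-01 -4.82108588e-03]
 [ 1.77252002e-01  9.84165449e-01  3.10834145e-04]
 [ 4.79984194e-03 -5.48638523e-04 -9.99988330e-01]] [-2.81998051e+00  7.55566689e+00  9.83497826e+01  4.35920744e-03
  7.43713212e+01 -8.26113841e+01]
((668.7327880859375, 15.920852661132812), (45.5684814453125, 96.79381561279297), 79.78174591064453) [[617.06165    2.083519]
 [712.3202   -15.08754 ]
 [720.40393   29.758186]
 [625.1454    46.929245]]
```

View pics/w3.png

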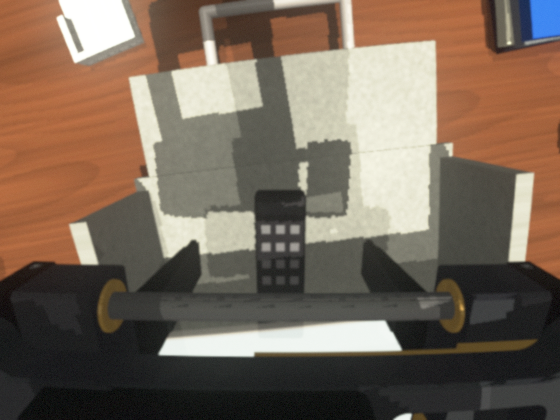

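The handset is centred between the fingers, with its near end at (280,192) and aligned. Descend, grip, then slide it out.

```bash
python3 -m handwheel '-0.006 0 0.06 0 0 0;0 0 0.06 0 0 0;0 0 0.06 0 0 0;0 0 0.04 0 0 0;0 0 0.013 0 0 0'
python3 -m handwheel '0 0 0 0 0 0;0 0 0 0 0 0;0 0 0 0 0 0;0 0 0 0 0 0;0 0 0 0 0 0' 1 30
python3 -m handwheel '0 0 0 0 0 0;0 0 0 0 0 0;0 0 0 0 0 0;0 0 0 0 0 0;0 0 0 0 0 0'
```

```text
t: 9.88
tcp_pos: [636.3, 22.7, 52.6]
tool_rot: [[-0.985, 0.175, -0.008], [0.175, 0.985, 0.0], [0.008, -0.001, -1.0]]
ft_force: [-0.1, -0.3, -0.1]
opening: 95.1
finger_force: 0.0
t: 10.3
tcp_pos: [642.1, 22.1, 59.3]
tool_rot: [[-0.985, 0.174, 0.003], [0.174, 0.985, -0.0], [-0.003, 0.0, -1.0]]
ft_force: [0.1, -0.5, 0.7]
opening: 67.0
finger_force: 0.0
t: 10.72
tcp_pos: [641.0, 22.0, 57.5]
tool_rot: [[-0.985, 0.174, 0.0], [0.174, 0.985, -0.0], [-0.0, -0.0, -1.0]]
ft_force: [0.5, -0.7, 1.4]
opening: 45.5
finger_force: 30.0
```

```bash
python3 -m handwheel '0.015 0 0 0 0 0;0.02 0 0 0 0 0;0.02 0 0 0 0 0;0.02 0 0 0 0 0;0.02 0 0 0 0 0'
python3 -m handwheel '0.02 0 0 0 0 0;0.02 0 0 0 0 0;0.007 0 0 0 0 0;0 0 0 0 0 0;0 0 0 0 0 0'
python3 -m handwheel '0 0 0 0 0 0;0 0 0 0 0 0;0 0 0 0 0 0;0 0 0 0 0 0' -1
python3 -m handwheel '0 0 -0.03 0 0 0;0 0 -0.05 0 0 0;0 0 -0.06 0 0 0;0 0 0 0 0 0;0 0 0 0 0 0'
python3 - <<'E'
from h import *
s=get_state();p=snapshot("wrist");t=snapshot("top");pickle.dump((s,p,t),open("w4.pkl","wb"))
print(s['tcp_pos'])
for nm,q,ss in(("w",p,s),("t",t,None)):
    X=cloud(q,ss)
    m=((X[...,2]>63)&(X[...,2]<82)&(X[...,0]>530)&(X[...,0]<690)&(abs(X[...,1]-25)<60)&(q["pixels"].max(2)<110)).astype(np.uint8)
    v,u=np.nonzero(m)
    if len(u):
        W=plane(q,np.c_[u,v],72,ss)[:,:2];print(nm,len(u),cv2.minAreaRect(W.astype(np.float32)),cv2.boxPoints(cv2.minAreaRect(W.astype(np.float32))))
E
```

```text
t: 11.13
tcp_pos: [593.2, 30.6, 57.5]
tool_rot: [[-0.985, 0.174, 0.001], [0.174, 0.985, -0.0], [-0.001, 0.0, -1.0]]
ft_force: [1.3, -0.4, 2.0]
opening: 46.0
finger_force: 30.0
t: 11.55
tcp_pos: [569.6, 34.8, 57.5]
tool_rot: [[-0.985, 0.174, -0.003], [0.174, 0.985, 0.001], [0.003, -0.0, -1.0]]
ft_force: [-4.7, 0.7, 6.7]
opening: 45.3
finger_force: 30.0
t: 11.88
tcp_pos: [570.6, 34.4, 56.5]
tool_rot: [[-0.985, 0.174, -0.001], [0.174, 0.985, 0.0], [0.001, -0.0, -1.0]]
ft_force: [0.0, -0.5, -0.5]
opening: 67.1
finger_force: 0.0
t: 12.3
tcp_pos: [572.6, 34.4, 129.4]
tool_rot: [[-0.985, 0.174, 0.004], [0.174, 0.985, -0.0], [-0.004, 0.001, -1.0]]
ft_force: [0.4, 0.4, 0.6]
opening: 94.3
finger_force: 0.0
[572.63194318  34.40457169 129.44988403]
w 5986 ((617.5537109375, 26.0655517578125), (45.22148513793945, 139.51170349121094), 79.55341339111328) [[544.8544    16.477646]
 [682.0536    -8.818451]
 [690.25305   35.653458]
 [553.05383   60.949554]]
t 77 ((620.78466796875, 26.381027221679688), (43.28090286254883, 144.88572692871094), 80.10013580322266) [[545.6999     17.517675 ]
 [688.4283     -7.3920603]
 [695.86945    35.244377 ]
 [553.14105    60.154114 ]]
```

```bash
python3 -m handwheel '-0.05 0 0 0 0 0;-0.052 0 0 0 0 0;0 0 0.06 0 0 0;0 0 0.06 0 0 0;0 0 0.025 0 0 0' -1
python3 -m handwheel '0 0 0 0 0 0;0 0 0 0 0 0' 
python3 -m handwheel '0 0 0 0 0 0;0 0 0 0 0 0;0 0 0 0 0 0;0 0 0 0 0 0;0 0 0 0 0 0' 1 40
python3 -m handwheel '0 0 0 0 0 0;0 0 0 0 0 0;0 0 0 0 0 0;0 0 0 0 0 0;0 0 0 0 0 0'
python3 -m handwheel '0 0 -0.03 0 0 0;0 0 -0.06 0 0 0;0 0 -0.06 0 0 0;0 0 -0.06 0 0 0;0 0 0 0 0 0'
python3 -m handwheel '0 0 0 0 0 0;0 0 0 0 0 0'
```

```text
t: 12.82
tcp_pos: [618.4, 25.5, 50.0]
tool_rot: [[-0.985, 0.174, -0.008], [0.174, 0.985, 0.0], [0.008, -0.001, -1.0]]
ft_force: [-9.7, -1.2, 46.8]
opening: 95.1
finger_force: 21.1
t: 12.98
tcp_pos: [620.0, 25.6, 52.9]
tool_rot: [[-0.985, 0.174, -0.003], [0.174, 0.985, 0.0], [0.003, -0.0, -1.0]]
ft_force: [0.4, -0.2, 0.0]
opening: 95.1
finger_force: 0.0
t: 13.4
tcp_pos: [621.2, 25.6, 54.8]
tool_rot: [[-0.985, 0.174, 0.0], [0.174, 0.985, -0.0], [-0.0, -0.0, -1.0]]
ft_force: [0.0, 1.0, -0.0]
opening: 67.1
finger_force: 0.0
t: 13.82
tcp_pos: [621.2, 25.6, 54.8]
tool_rot: [[-0.985, 0.174, -0.0], [0.174, 0.985, -0.0], [0.0, -0.0, -1.0]]
ft_force: [-0.1, -0.7, 1.1]
opening: 45.8
finger_force: 40.0
t: 14.23
tcp_pos: [623.2, 25.4, 165.2]
tool_rot: [[-0.985, 0.174, 0.006], [0.174, 0.985, -0.0], [-0.006, 0.001, -1.0]]
ft_force: [1.4, 0.1, -1.6]
opening: 45.6
finger_force: 40.0
t: 14.4
tcp_pos: [620.5, 25.6, 157.6]
tool_rot: [[-0.985, 0.174, -0.002], [0.174, 0.985, 0.0], [0.002, -0.0, -1.0]]
ft_force: [-0.5, 0.1, -2.7]
opening: 45.8
finger_force: 40.0
```

```bash
python3 -m handwheel '0.03 0 0 0 0 0;0.04 0 0 0 0 0;0.04 0 0 0 0 0;0 0 0 0 0 0;0 0 0 0 0 0'
python3 -m handwheel '0 0 0 0 0 0;0 0 0 0 0 0'
python3 - <<'E'
from h import *
s=get_state();p=snapshot("wrist");q=snapshot("scene");t=snapshot("top");pickle.dump((s,p,q,t),open("w5.pkl","wb"))
cv2.imwrite("pics/w5.png",np.vstack([cv2.resize(p["pixels"],(400,300)),cv2.resize(q["pixels"][130:340,180:460],(400,300))])[:,:,::-1])
R=np.array(s['tool_rot']);tc=np.array(s['tcp_pos'])
for nm,a,ss in(("w",p,s),("t",t,None),("s",q,None)):
  L=(cloud(a,ss)-tc)@R  # tool coords
  m=(L[...,2]<-8)&(L[...,2]>-26)&(abs(L[...,0])<95)&(abs(L[...,1])<30)
  if nm=="w": m[250:]=0
  P=L[m];print(nm,len(P))
  if len(P)>20: print(np.percentile(P,[2,50,98],axis=0).round(1)); A=np.c_[P[:,:2],np.ones(len(P))];print(np.linalg.lstsq(A,P[:,2],rcond=None)[0].round(3))
E
```

```text
t: 14.82
tcp_pos: [565.6, 35.3, 157.2]
tool_rot: [[-0.985, 0.174, -0.003], [0.174, 0.985, 0.0], [0.003, -0.0, -1.0]]
ft_force: [0.1, 0.5, -3.0]
opening: 45.5
finger_force: 40.0
t: 14.98
tcp_pos: [567.5, 35.0, 158.9]
tool_rot: [[-0.985, 0.174, -0.001], [0.174, 0.985, 0.0], [0.001, -0.0, -1.0]]
ft_force: [0.2, -0.1, -1.5]
opening: 45.5
finger_force: 40.0
w 2186
[[ 11.4 -24.3 -25.9]
 [ 21.2   0.4 -24. ]
 [ 73.8  24.4 -12. ]]
[-9.1000e-02  1.0000e-03 -2.0851e+01]
t 24
[[ 21.7 -21.7 -26. ]
 [ 27.1  -7.5 -24.5]
 [ 43.9  22.3 -14.4]]
[ -0.032  -0.069 -22.518]
s 209
[[-20.  -25.4 -25.3]
 [ -0.    2.1 -16.2]
 [ 32.5  24.8  -8.8]]
[ -0.187  -0.073 -15.569]
```

View pics/w5.png

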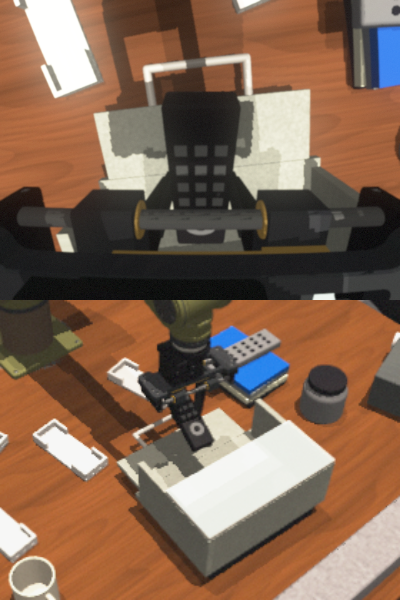

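The handset is held but pitched: in the wrist half its near end is raised towards the camera (200,95), and in the scene half its far end droops. So the roof edge caught it. I'll measure the pitch.

```bash
python3 - <<'E'
from h import *
s,p,q,t=pickle.load(open("w5.pkl","rb"))
R=np.array(s['tool_rot']);tc=np.array(s['tcp_pos'])
for nm,a,ss in(("w",p,s),("s",q,None)):
  L=(cloud(a,ss)-tc)@R
  m=(L[...,2]<15)&(L[...,2]>-75)&(L[...,0]>(15 if nm=="w" else -90))&(L[...,0]<(95 if nm=="w" else -15))&(abs(L[...,1])<21)&(a["pixels"].max(2)<90)
  if nm=="w": m[250:]=0
  P=L[m];A=np.c_[P[:,:2],np.ones(len(P))]
  w=np.ones(len(P),bool)
  for _ in range(4):
    c=np.linalg.lstsq(A[w],P[w,2],rcond=None)[0];w=abs(A@c-P[:,2])<6
  print(nm,len(P),w.sum(),c,np.degrees(np.arctan(c[0])),P[w].min(0),P[w].max(0))
E
```

```text
w 11087 9876 [-3.69425462e-01  7.05886671e-03 -1.64442546e+01] -20.275513584621553 [ 15.02611873 -20.99919099 -42.85152988] [ 69.62861115  20.99086051 -19.5282225 ]
s 189 185 [ -0.40328093   0.01807386 -13.4069832 ] -21.96328040157154 [-70.98388043 -20.87740573 -10.89428874] [-15.03217874  18.84278027  14.84411909]
```

```bash
python3 -m handwheel '0 0 0.05 0 0 0;0 0 0.05 0 0 0;0 0 0.04 0 0 0;0 0 0 0 0 0;0 0 0 0 0 0'
python3 -m handwheel '0 0 0.008 0 0 0;0 0 0.008 0 0 0;0 0 0.008 0 0 0;0 0 0.008 0 0 0;0 0 0 0 0 0' - 6
python3 -m handwheel '0 0 0.008 0 0 0;0 0 0.008 0 0 0;0 0 0.008 0 0 0;0 0 0 0 0 0;0 0 0 0 0 0'
```

```text
t: 15.55
tcp_pos: [566.6, 35.1, 88.9]
tool_rot: [[-0.985, 0.174, -0.002], [0.174, 0.985, 0.0], [0.002, -0.0, -1.0]]
ft_force: [-0.7, 0.9, -1.6]
opening: 45.8
finger_force: 40.0
t: 15.97
tcp_pos: [566.9, 35.2, 73.3]
tool_rot: [[-0.985, 0.174, -0.0], [0.174, 0.985, 0.0], [0.0, -0.0, -1.0]]
ft_force: [-0.4, -0.4, -1.8]
opening: 46.0
finger_force: 6.0
t: 16.38
tcp_pos: [566.7, 35.1, 61.1]
tool_rot: [[-0.985, 0.174, -0.001], [0.174, 0.985, -0.0], [0.001, -0.0, -1.0]]
ft_force: [-0.8, 0.4, -2.4]
opening: 45.9
finger_force: 6.0
```

```bash
python3 -m handwheel '0 0 0.006 0 0 0;0 0 0.004 0 0 0;0 0 0 0 0 0;0 0 0 0 0 0;0 0 0 0 0 0'
python3 -m handwheel '0 0 0 0 0 0;0 0 0 0 0 0;0 0 0 0 0 0;0 0 0 0 0 0;0 0 0 0 0 0' -1
python3 -m handwheel '0 0 -0.04 0 0 0;0 0 -0.06 0 0 0;0 0 -0.06 0 0 0;0 0 0 0 0 0;0 0 0 0 0 0'
python3 - <<'E'
from h import *
s=get_state();p=snapshot("wrist");t=snapshot("top");pickle.dump((s,p,t),open("w6.pkl","wb"))
print(s['tcp_pos'])
X=cloud(p,s)
m=((X[...,2]>60)&(X[...,2]<100)&(X[...,0]>450)&(X[...,0]<690)&(abs(X[...,1]-35)<60)&(p["pixels"].max(2)<110)).astype(np.uint8)
m[255:]=0
v,u=np.nonzero(m);P=X[m>0];A=np.c_[P[:,:2]-P[:,:2].mean(0),np.ones(len(P))]
print(np.linalg.lstsq(A,P[:,2],rcond=None)[0])
W=plane(p,np.c_[u,v],72,s)[:,:2];r=cv2.minAreaRect(W.astype(np.float32));print(len(u),r,cv2.boxPoints(r))
E
```

```text
t: 16.8
tcp_pos: [567.7, 35.1, 57.5]
tool_rot: [[-0.985, 0.174, 0.001], [0.174, 0.985, -0.0], [-0.001, 0.0, -1.0]]
ft_force: [-0.3, -0.3, 3.1]
opening: 45.9
finger_force: 6.0
t: 17.22
tcp_pos: [566.9, 35.2, 56.4]
tool_rot: [[-0.985, 0.174, -0.0], [0.174, 0.985, 0.0], [0.0, -0.0, -1.0]]
ft_force: [0.1, -0.3, 0.7]
opening: 74.1
finger_force: 0.0
t: 17.63
tcp_pos: [568.8, 35.1, 139.3]
tool_rot: [[-0.985, 0.174, 0.005], [0.174, 0.985, -0.0], [-0.005, 0.001, -1.0]]
ft_force: [-0.5, -0.4, 0.4]
opening: 94.9
finger_force: 0.0
[568.77667126  35.12414449 139.33636192]
[5.80581369e-03 1.36393218e-04 7.16428618e+01]
7693 ((544.900390625, 39.178558349609375), (45.38020706176758, 103.69155883789062), 79.95672607421875) [[489.89212    25.877636 ]
 [591.99475     7.7946663]
 [599.9087     52.47948  ]
 [497.80603    70.562454 ]]
```

The handset lies flat again, centred under the fingers. Regrip and lift; it is clear of the roof now.

```bash
python3 -m handwheel '0 0 0.06 0 0 0;0 0 0.06 0 0 0;0 0 0.03 0 0 0;0 0 0.012 0 0 0;0 0 0 0 0 0' -1
python3 -m handwheel '0 0 0 0 0 0;0 0 0 0 0 0;0 0 0 0 0 0;0 0 0 0 0 0;0 0 0 0 0 0' 1 40
python3 -m handwheel '0 0 0 0 0 0;0 0 0 0 0 0;0 0 0 0 0 0;0 0 0 0 0 0;0 0 0 0 0 0'
python3 -m handwheel '0 0 -0.03 0 0 0;0 0 -0.06 0 0 0;0 0 -0.06 0 0 0;0 0 -0.06 0 0 0;0 0 0 0 0 0'
python3 -m handwheel '0 0 0 0 0 0;0 0 0 0 0 0'
python3 - <<'E'
from h import *
s=get_state();p=snapshot("wrist");t=snapshot("top");q=snapshot("scene");pickle.dump((s,p,t,q),open("w7.pkl","wb"))
R=np.array(s['tool_rot']);tc=np.array(s['tcp_pos']);print(tc)
L=(cloud(p,s)-tc)@R
m=(L[...,2]<5)&(L[...,2]>-60)&(L[...,0]>15)&(L[...,0]<95)&(abs(L[...,1])<30)&(p["pixels"].max(2)<110);m[250:]=0
P=L[m];A=np.c_[P[:,:2],np.ones(len(P))]
w=np.ones(len(P),bool)
for _ in range(4):
    c=np.linalg.lstsq(A[w],P[w,2],rcond=None)[0];w=abs(A@c-P[:,2])<5
print(c,np.percentile(P[w],[.3,50,99.7],axis=0))
# cradle on top view: pale pixels near target, z 3..32
t=pickle.load(open("s0.pkl","rb"))
for nm in("top","scene"):
  a=t[nm];X=cloud(a)
  m=((abs(X[...,0]-455)<125)&(abs(X[...,1]+351)<75)&(X[...,2]<40)&(a["pixels"].min(2)>140)).astype(np.uint8)
  n,l,st,ce=cv2.connectedComponentsWithStats(m);i=1+np.argmax(st[1:,4]);P=X[l==i]
  rim=P[P[:,2]>16];r=cv2.minAreaRect(rim[:,:2].astype(np.float32));print(nm,len(P),len(rim),r)
  v,u=np.nonzero(l==i);k=plane(a,np.c_[u,v],16)[:,:2];r=cv2.minAreaRect(k.astype(np.float32));print(r)
E
```

```text
t: 18.15
tcp_pos: [564.6, 35.2, 52.5]
tool_rot: [[-0.985, 0.174, -0.006], [0.174, 0.985, 0.0], [0.006, -0.001, -1.0]]
ft_force: [0.6, -0.3, 0.1]
opening: 95.3
finger_force: 0.0
t: 18.57
tcp_pos: [567.6, 35.2, 56.4]
tool_rot: [[-0.985, 0.174, 0.001], [0.174, 0.985, -0.0], [-0.001, 0.0, -1.0]]
ft_force: [-0.2, -0.2, 1.1]
opening: 67.2
finger_force: 0.0
t: 18.98
tcp_pos: [567.1, 35.2, 55.8]
tool_rot: [[-0.985, 0.174, 0.0], [0.174, 0.985, 0.0], [-0.0, 0.0, -1.0]]
ft_force: [-0.5, -0.1, 1.9]
opening: 46.0
finger_force: 40.0
t: 19.4
tcp_pos: [570.9, 35.0, 167.8]
tool_rot: [[-0.985, 0.174, 0.011], [0.174, 0.985, -0.0], [-0.011, 0.002, -1.0]]
ft_force: [2.0, -0.7, -0.2]
opening: 45.7
finger_force: 40.0
t: 19.57
tcp_pos: [566.1, 35.2, 159.1]
tool_rot: [[-0.985, 0.174, -0.002], [0.174, 0.985, 0.0], [0.002, -0.0, -1.0]]
ft_force: [0.2, 1.0, -2.9]
opening: 45.5
finger_force: 40.0
[566.12552135  35.16068115 159.1015707 ]
[ 1.51293330e-02  4.51553205e-04 -1.64270425e+01] [[ 15.22003045 -22.57196088 -18.18909063]
 [ 47.15860253   0.3923395  -15.71991071]
 [ 74.56314998  22.89953346 -12.45165627]]
top 1087 205 ((455.2053527832031, -351.8401184082031), (166.88816833496094, 68.0179443359375), 8.664339065551758)
((455.42926025390625, -352.62646484375), (174.9381103515625, 74.3273696899414), 8.626598358154297)
scene 1153 239 ((451.1025695800781, -357.07122802734375), (172.63690185546875, 66.86151123046875), 8.003889083862305)
((449.336181640625, -356.7489318847656), (182.21139526367188, 72.76824951171875), 8.469918251037598)
```

```bash
python3 -m handwheel '0 0 0 0 0 -0.2057;0 0 0 0 0 -0.2057;0 0 0 0 0 -0.2057;0.05 0 0 0 0 0;0.05 0 0 0 0 0'
python3 -m handwheel '0.05 0 0 0 0 0;0.05 0 0 0 0 0;0 -0.05 0 0 0 0;0 -0.06 0 0 0 0;0 -0.06 0 0 0 0'
python3 -m handwheel '0 -0.06 0 0 0 0;0 -0.06 0 0 0 0;0 -0.06 0 0 0 0;0 -0.06 0 0 0 0;0 -0.06 0 0 0 0'
python3 -m handwheel '0 0 0 0 0 0;0 0 0 0 0 0;0 0 0 0 0 0'
python3 - <<'E'
from h import *
s=get_state();p=snapshot("wrist");pickle.dump((s,p),open("w8.pkl","wb"))
print(s['tcp_pos'],s['tool_rot'],s['joint_pos'])
cv2.imwrite("pics/w8.png",p["pixels"][:,:,::-1])
X=cloud(p,s)
m=((abs(X[...,0]-455)<125)&(abs(X[...,1]+351)<80)&(X[...,2]<40)&(p["pixels"].min(2)>120)).astype(np.uint8)
n,l,st,ce=cv2.connectedComponentsWithStats(m);i=1+np.argmax(st[1:,4]);P=X[l==i];print(st[i])
rim=P[(P[:,2]>19)&(P[:,2]<29)];r=cv2.minAreaRect(rim[:,:2].astype(np.float32));print(len(P),len(rim),r,np.median(rim[:,2]))
ra=np.radians(r[2]);print(np.median(P[(P[:,2]>3)&(P[:,2]<14)][:,2]))
E
```

```text
t: 20.13
tcp_pos: [516.6, 27.8, 158.7]
tool_rot: [[-0.989, -0.148, -0.004], [-0.148, 0.989, 0.0], [0.004, 0.001, -1.0]]
ft_force: [0.7, -0.9, -2.0]
opening: 45.8
finger_force: 40.0
t: 20.55
tcp_pos: [479.5, -64.0, 159.2]
tool_rot: [[-0.989, -0.149, -0.002], [-0.149, 0.989, 0.001], [0.002, 0.001, -1.0]]
ft_force: [0.3, 1.1, -2.8]
opening: 45.4
finger_force: 40.0
t: 20.97
tcp_pos: [502.0, -213.1, 158.9]
tool_rot: [[-0.989, -0.147, -0.002], [-0.147, 0.989, 0.001], [0.002, 0.002, -1.0]]
ft_force: [0.5, 0.1, -2.0]
opening: 45.8
finger_force: 40.0
t: 21.22
tcp_pos: [502.1, -211.4, 159.2]
tool_rot: [[-0.989, -0.147, -0.002], [-0.147, 0.989, 0.002], [0.002, 0.002, -1.0]]
ft_force: [0.9, -0.5, -1.6]
opening: 45.4
finger_force: 40.0
[ 502.09207373 -211.37014165  159.22605416] [[-0.98909694 -0.14724707 -0.00235451]
 [-0.14725133  0.98909755  0.00175253]
 [ 0.00207079  0.00208012 -0.99999569]] [-2.84894268e+01 -3.75431654e+00  1.11097934e+02  2.50203114e-02
  7.28228481e+01 -1.26964416e+02]
[   96    35    85   183 11063]
11063 2038 ((453.75518798828125, -355.33282470703125), (169.1283721923828, 66.51902770996094), 8.234715461730957) 23.414232542299686
7.523489401217773
```

View pics/w8.png

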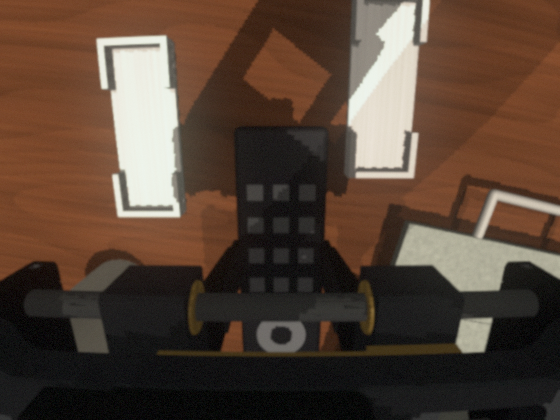

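The wrist view shows the target cradle complete at (147,125), measuring 169×66.5 mm with its rim at 23.4, which matches the given size. Moving above it.

```bash
python3 -m handwheel '0.0345 -0.0676 0 0 0 0;0.0345 -0.0676 0 0 0 0;0.0345 -0.0676 0 0 0 0;0.0345 -0.0676 0 0 0 0;0 0 0.04 0 0 0'
python3 -m handwheel '0 0 0.06 0 0 0;0 0 0.06 0 0 0;0 0 0.038 0 0 0;0 0 0 0 0 0;0 0 0 0 0 0'
python3 -m handwheel '0 0 0 0 0 0;0 0 0 0 0 0;0 0 0 0 0 0'
python3 - <<'E'
from h import *
s=get_state();p=snapshot("wrist");t=snapshot("top");pickle.dump((s,p,t),open("w9.pkl","wb"))
R=np.array(s['tool_rot']);tc=np.array(s['tcp_pos']);print(tc)
X=cloud(p,s);L=(X-tc)@R
m=(X[...,2]>19)&(X[...,2]<29)&(p["pixels"].min(2)>110)&(abs(L[...,1])<60)&(L[...,0]>0)
m[250:]=0
P=L[m];r=cv2.minAreaRect(P[:,:2].astype(np.float32));print(len(P),r,cv2.boxPoints(r))
m=(L[...,2]<5)&(L[...,2]>-40)&(L[...,0]>15)&(L[...,0]<95)&(abs(L[...,1])<30)&(p["pixels"].max(2)<110);m[250:]=0
P=L[m];r=cv2.minAreaRect(P[:,:2].astype(np.float32));print("hs",cv2.boxPoints(r))
a=p["pixels"][60:260,140:420,::-1]
cv2.imwrite("pics/w9.png",cv2.resize(a,None,fx=2.5,fy=2.5))
E
```

```text
t: 21.68
tcp_pos: [455.2, -362.0, 145.3]
tool_rot: [[-0.989, -0.145, 0.006], [-0.145, 0.989, -0.009], [-0.004, -0.01, -1.0]]
ft_force: [0.6, 0.4, -0.7]
opening: 45.5
finger_force: 40.0
t: 22.1
tcp_pos: [454.0, -354.1, 60.4]
tool_rot: [[-0.989, -0.149, -0.002], [-0.149, 0.989, 0.002], [0.002, 0.003, -1.0]]
ft_force: [0.1, -0.8, -1.0]
opening: 45.9
finger_force: 40.0
t: 22.35
tcp_pos: [455.9, -356.7, 64.1]
tool_rot: [[-0.989, -0.148, 0.003], [-0.148, 0.989, -0.003], [-0.002, -0.003, -1.0]]
ft_force: [0.5, -0.3, -1.4]
opening: 45.7
finger_force: 40.0
[ 455.90119547 -356.72752747   64.05700804]
1493 ((64.39942932128906, 2.2254981994628906), (44.001434326171875, 64.92168426513672), 0.2363288402557373) [[ 42.26501   34.595314]
 [ 42.532787 -30.325811]
 [ 86.533844 -30.144318]
 [ 86.26607   34.77681 ]]
hs [[ 15.002835  -22.848106 ]
 [ 73.62915   -22.850925 ]
 [ 73.631325   22.40475  ]
 [ 15.0050125  22.40757  ]]
```

View pics/w9.png

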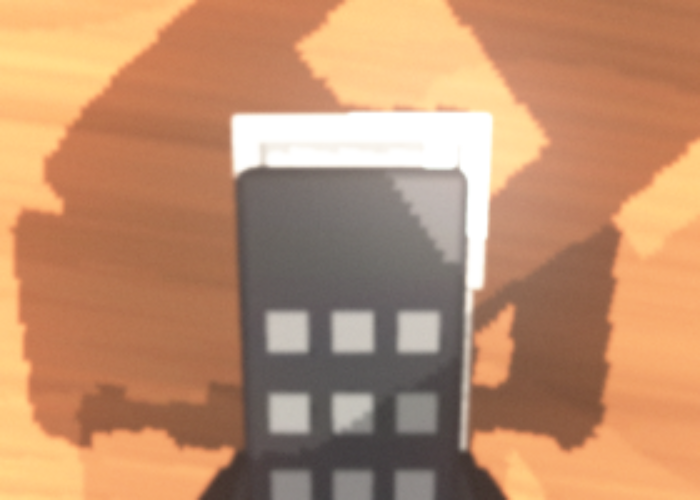

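The crop shows the near pocket at (235–490, 115) with the handset just inside it. I'll let the arm settle and read the offset again.

```bash
cat > off.py <<'E'
from h import *
s=get_state();p=snapshot("wrist")
R=np.array(s['tool_rot']);tc=np.array(s['tcp_pos']);print(tc)
X=cloud(p,s);L=(X-tc)@R
m=(X[...,2]>19)&(X[...,2]<29)&(p["pixels"].min(2)>110)&(abs(L[...,1])<60)&(L[...,0]>0)
m[250:]=0
P=L[m];r=cv2.minAreaRect(P[:,:2].astype(np.float32));print(len(P),r,cv2.boxPoints(r).round(1).tolist())
m=(L[...,2]<5)&(L[...,2]>-40)&(L[...,0]>15)&(L[...,0]<95)&(abs(L[...,1])<30)&(p["pixels"].max(2)<110);m[250:]=0
P=L[m];r=cv2.minAreaRect(P[:,:2].astype(np.float32));print("hs",cv2.boxPoints(r).round(1).tolist())
E
python3 -m handwheel '0 0 0 0 0 0;0 0 0 0 0 0;0 0 0 0 0 0;0 0 0 0 0 0;0 0 0 0 0 0'
python3 off.py
```

```text
t: 22.87
tcp_pos: [454.5, -355.9, 61.6]
tool_rot: [[-0.989, -0.148, -0.0], [-0.148, 0.989, 0.0], [0.0, 0.0, -1.0]]
ft_force: [1.0, 0.3, -2.2]
opening: 45.6
finger_force: 40.0
[ 454.500253   -355.93077078   61.63848854]
1532 ((63.01976013183594, 0.8396320343017578), (44.24144744873047, 65.44632720947266), 0.2665919363498688) [[40.70000076293945, 33.5], [41.099998474121094, -32.0], [85.30000305175781, -31.799999237060547], [85.0, 33.70000076293945]]
hs [[15.0, 22.899999618530273], [15.0, -22.899999618530273], [73.5999984741211, -22.799999237060547], [73.5999984741211, 22.899999618530273]]
```

```bash
python3 -m handwheel '0.003 0.0016 0.02 0 0 0;0 0 0.02 0 0 0;0 0 0.015 0 0 0;0 0 0.01 0 0 0;0 0 0 0 0 0'
python3 -m handwheel '0 0 0 0 0 0;0 0 0.008 0 0 0;0 0 0.008 0 0 0;0 0 0.008 0 0 0;0 0 0.005 0 0 0'
python3 -m handwheel '0 0 0 0 0 0;0 0 0 0 0 0;0 0 0 0 0 0;0 0 0 0 0 0'
```

```text
t: 23.33
tcp_pos: [451.7, -354.2, 26.8]
tool_rot: [[-0.989, -0.148, -0.003], [-0.148, 0.989, 0.003], [0.002, 0.003, -1.0]]
ft_force: [-0.5, 0.3, -2.2]
opening: 45.8
finger_force: 40.0
t: 23.75
tcp_pos: [452.9, -355.2, 14.2]
tool_rot: [[-0.989, -0.148, -0.0], [-0.148, 0.989, 0.0], [0.0, 0.0, -1.0]]
ft_force: [-0.4, 1.0, -2.4]
opening: 45.7
finger_force: 40.0
t: 24.08
tcp_pos: [453.0, -355.4, 14.9]
tool_rot: [[-0.989, -0.148, 0.0], [-0.148, 0.989, -0.0], [-0.0, -0.0, -1.0]]
ft_force: [-0.2, 1.4, -1.4]
opening: 45.7
finger_force: 40.0
```

```bash
python3 -m handwheel '0 0 0.002 0 0 0;0 0 0 0 0 0;0 0 0 0 0 0'
python3 -m handwheel '0 0 0 0 0 0;0 0 0 0 0 0;0 0 0 0 0 0;0 0 0 0 0 0;0 0 0 0 0 0' -1
python3 -m handwheel '0 0 -0.03 0 0 0;0 0 -0.06 0 0 0;0 0 -0.06 0 0 0;0 0 -0.06 0 0 0;0 0 0 0 0 0'
python3 -m handwheel '-0.02 0.05 -0.03 0 0 0;-0.03 0.05 0 0 0 0;-0.03 0.06 0 0 0 0;0 0.06 0 0 0 0;0 0.06 0 0 0 0'
python3 -m handwheel '0 0 0 0 0 0;0 0 0 0 0 0'
python3 - <<'E'
from h import *
s=get_state();p=snapshot("wrist");pickle.dump((s,p),open("w10.pkl","wb"))
print(s['tcp_pos'])
X=cloud(p,s);im=p["pixels"]
near=(abs(X[...,0]-455)<125)&(abs(X[...,1]+355)<75)&(X[...,2]<45)
rim=near&(X[...,2]>19)&(X[...,2]<27)&(im.min(2)>120)
hs=near&(X[...,2]>26)&(X[...,2]<36)&(im.max(2)<110)
for n,m in(("rim",rim),("hs",hs)):
  m=cv2.morphologyEx(m.astype(np.uint8),cv2.MORPH_OPEN,np.ones((2,2)))>0
  P=X[m];print(n,len(P),cv2.minAreaRect(P[:,:2].astype(np.float32)))
  A=np.c_[P[:,:2]-P[:,:2].mean(0),np.ones(len(P))];print(np.linalg.lstsq(A,P[:,2],rcond=None)[0].round(4))
cv2.imwrite("pics/w10.png",im[:,:,::-1])
E
```

```text
t: 24.33
tcp_pos: [453.1, -355.5, 13.9]
tool_rot: [[-0.989, -0.148, 0.0], [-0.148, 0.989, -0.0], [-0.0, -0.0, -1.0]]
ft_force: [0.4, -0.5, -2.0]
opening: 45.5
finger_force: 40.0
t: 24.75
tcp_pos: [453.1, -355.5, 13.9]
tool_rot: [[-0.989, -0.148, 0.0], [-0.148, 0.989, -0.0], [-0.0, -0.0, -1.0]]
ft_force: [-0.3, -0.7, 0.9]
opening: 73.4
finger_force: 0.0
t: 25.17
tcp_pos: [456.3, -358.4, 126.4]
tool_rot: [[-0.989, -0.148, 0.009], [-0.148, 0.989, -0.009], [-0.008, -0.01, -1.0]]
ft_force: [2.0, -1.1, 0.6]
opening: 94.7
finger_force: 0.0
t: 25.58
tcp_pos: [472.1, -209.7, 133.6]
tool_rot: [[-0.989, -0.148, 0.0], [-0.148, 0.989, 0.0], [-0.0, 0.0, -1.0]]
ft_force: [0.2, 0.3, 0.3]
opening: 94.9
finger_force: 0.0
t: 25.75
tcp_pos: [471.8, -209.9, 133.5]
tool_rot: [[-0.989, -0.15, -0.0], [-0.15, 0.989, -0.0], [0.0, -0.0, -1.0]]
ft_force: [0.6, 0.4, 0.5]
opening: 94.9
finger_force: 0.0
[ 471.762894   -209.93551499  133.45601571]
rim 2265 ((460.8648681640625, -360.0910339355469), (180.26666259765625, 78.85441589355469), 7.825612545013428)
 ** On entry to DLASCL parameter number  4 had an illegal value
 ** On entry to DLASCL parameter number  4 had an illegal valueTraceback (most recent call last):
  File "<stdin>", line 11, in <module>
    x, resids, rank, s = _umath_linalg.lstsq(a, b, rcond,
                         ~~~~~~~~~~~~~~~~~~~^^^^^^^^^^^^^
                                             signature=signature)
                                             ^^^^^^^^^^^^^^^^^^^^
    raise LinAlgError("SVD did not converge in Linear Least Squares")
numpy.linalg.LinAlgError: SVD did not converge in Linear Least Squares
```

```bash
cat > chk.py <<'E'
from h import *
def chk(s,p):
  X=cloud(p,s);im=p["pixels"]
  near=np.isfinite(X[...,2])&(abs(X[...,0]-455)<110)&(abs(X[...,1]+355)<60)
  for n,m in(("rim",near&(X[...,2]>19)&(X[...,2]<27)&(im.min(2)>120)),("hs",near&(X[...,2]>22)&(X[...,2]<40)&(im.max(2)<110))):
    k,l,st,ce=cv2.connectedComponentsWithStats(m.astype(np.uint8));
    if n=="hs": m=l==1+np.argmax(st[1:,4])
    P=X[m];print(n,len(P),cv2.minAreaRect(P[:,:2].astype(np.float32)))
    A=np.c_[P[:,:2]-P[:,:2].mean(0),np.ones(len(P))];print(np.linalg.lstsq(A,P[:,2],rcond=None)[0].round(4))
if __name__=="__main__": chk(*pickle.load(open("w10.pkl","rb")))
E
python3 chk.py
```

```text
rim 2275 ((453.5411376953125, -354.9506530761719), (169.66891479492188, 66.56017303466797), 8.58172607421875)
[ 4.00000e-04 -4.40000e-03  2.32981e+01]
hs 6965 ((453.16156005859375, -354.7204284667969), (149.2838134765625, 46.93391418457031), 8.585784912109375)
[ 6.00000e-03 -3.37000e-02  2.91328e+01]
```

The handset is seated: top at 29 mm, centred within 0.5 mm and aligned to 0.1°. Next, return to the bar to close the flap.

```bash
python3 -m handwheel '0 0 0 0 0 0.2276;0 0 0 0 0 0.2276;0 0 0 0 0 0.2276;0 0 0 0 0 0.2276;0 0 0 0 0 0.2276' 0.24 20 >/dev/null
python3 -m handwheel '0 0 0 0 0 0.2276;0 0 0 0 0 0.2276;0 0 0 0 0 0.2276;0 0 0 0 0 0.2276;0 0 0 0 0 0.2276' >/dev/null
python3 -m handwheel '0 0 0 0 0 0.2276;0 0 0 0 0 0.2276;0 0 0 0 0 0.2276;0 0 0 0 0 0.2276;0 0 0 0 0 0.2276'
python3 -m handwheel '0.065 -0.01 0 0 0 0;0.065 -0.01 0 0 0 0;0.065 -0.01 0 0 0 0;0.065 -0.01 0 0 0 0;0.065 -0.01 0 0 0 0'
python3 -m handwheel '0.065 0 0 0 0 0;0.065 0 0 0 0 0;0.061 0 0 0 0 0;0 0 0 0 0 0;0 0 0 0 0 0'
python3 -m handwheel '0 0 0 0 0 0;0 0 0 0 0 0;0 0 0 0 0 0'
python3 - <<'E'
from h import *
s=get_state();p=snapshot("wrist");X=cloud(p,s);print(s['tcp_pos'])
m=np.isfinite(X[...,2])&(abs(X[...,2]-46)<10)&(X[...,0]>440)&(X[...,0]<495)&(X[...,1]>0)&(X[...,1]<115);m[250:]=0
P=X[m];print(len(P),np.percentile(P,[5,50,95],axis=0))
for y in(70,80,90,100):
  q=P[abs(P[:,1]-y)<5]
  if len(q):print(y,len(q),np.median(q,0).round(1))
E
```

```text
t: 27.05
tcp_pos: [472.0, -212.6, 133.7]
tool_rot: [[0.076, 0.997, 0.0], [0.997, -0.076, -0.0], [-0.0, 0.0, -1.0]]
ft_force: [-0.8, 1.3, 1.0]
opening: 36.2
finger_force: 0.0
t: 27.47
tcp_pos: [458.4, -47.2, 133.9]
tool_rot: [[0.071, 0.997, 0.001], [0.997, -0.071, -0.0], [-0.0, 0.001, -1.0]]
ft_force: [0.1, -0.7, 0.3]
opening: 36.2
finger_force: 0.0
t: 27.88
tcp_pos: [465.3, 48.2, 133.8]
tool_rot: [[0.067, 0.998, 0.0], [0.998, -0.067, -0.001], [-0.001, 0.0, -1.0]]
ft_force: [0.2, 0.2, 0.2]
opening: 36.3
finger_force: 0.0
t: 28.13
tcp_pos: [464.8, 46.8, 133.6]
tool_rot: [[0.071, 0.997, -0.0], [0.997, -0.071, -0.0], [-0.0, -0.0, -1.0]]
ft_force: [0.2, -0.0, 0.2]
opening: 35.7
finger_force: 0.0
[464.82899483  46.7725391  133.63596612]
1662 [[459.25514064  23.84128312  45.40255932]
 [465.72104609  81.43590494  47.70118986]
 [489.78617688 110.63332107  49.17806814]]
70 145 [464.3  70.   47.7]
80 143 [465.2  80.3  47.7]
90 146 [466.   90.1  47.7]
100 250 [469.7 102.4  47.6]
```

```bash
python3 -m handwheel '0 -0.003 0.05 0 0 0;0 0 0.05 0 0 0;0 0 0.05 0 0 0;0 0 0.04 0 0 0;0 0 0.025 0 0 0'
python3 -m handwheel '0 0 0 0 0 0;0 0 0 0 0 0;0 0 0 0 0 0;0 0 0 0 0 0;0 0 0 0 0 0' 1 20
python3 -m handwheel '0 0 0 0 0 0;0 0 0 0 0 0;0 0 0 0 0 0'
```

```text
t: 28.6
tcp_pos: [461.5, 47.4, 23.7]
tool_rot: [[0.07, 0.998, -0.003], [0.998, -0.07, -0.0], [-0.0, -0.003, -1.0]]
ft_force: [-0.4, 0.0, 0.8]
opening: 36.0
finger_force: 0.0
t: 29.02
tcp_pos: [462.8, 48.1, 27.4]
tool_rot: [[0.069, 0.998, -0.002], [0.998, -0.069, -0.0], [-0.0, -0.002, -1.0]]
ft_force: [-2.8, 0.2, 3.9]
opening: 9.6
finger_force: 20.0
t: 29.27
tcp_pos: [462.9, 48.1, 27.4]
tool_rot: [[0.068, 0.998, -0.001], [0.998, -0.068, -0.0], [-0.0, -0.001, -1.0]]
ft_force: [-4.8, -1.1, 5.4]
opening: 9.4
finger_force: 20.0
```

```bash
python3 -m handwheel '0 0.0014 -0.028 0 0 0;0 0.0042 -0.0277 0 0 0;0 0.007 -0.0271 0 0 0;0 0.0096 -0.0263 0 0 0;0 0.0122 -0.0252 0 0 0'
python3 -m handwheel '0 0.0147 -0.0239 0 0 0;0 0.017 -0.0223 0 0 0;0 0.0191 -0.0205 0 0 0;0 0.0211 -0.0185 0 0 0;0 0.0228 -0.0163 0 0 0'
python3 -m handwheel '0 0.0243 -0.0139 0 0 0;0 0.0256 -0.0114 0 0 0;0 0.0266 -0.0088 0 0 0;0 0.0273 -0.0061 0 0 0;0 0.0278 -0.0034 0 0 0'
python3 -m handwheel '0 0.0196 0 0 0 0;0 0 0 0 0 0;0 0 0 0 0 0'
```

```text
t: 29.68
tcp_pos: [477.9, 47.1, 93.0]
tool_rot: [[0.068, 0.998, -0.006], [0.998, -0.068, 0.0], [-0.0, -0.006, -1.0]]
ft_force: [-5.1, -0.8, -3.2]
opening: 9.5
finger_force: 20.0
t: 30.1
tcp_pos: [523.9, 44.1, 146.7]
tool_rot: [[0.068, 0.998, -0.011], [0.998, -0.068, 0.0], [-0.0, -0.011, -1.0]]
ft_force: [-16.3, 0.6, 14.1]
opening: 9.7
finger_force: 20.0
t: 30.52
tcp_pos: [593.9, 39.4, 168.6]
tool_rot: [[0.068, 0.998, 0.001], [0.998, -0.068, 0.0], [0.0, 0.001, -1.0]]
ft_force: [-4.4, 0.2, 1.8]
opening: 9.5
finger_force: 20.0
t: 30.77
tcp_pos: [602.6, 38.7, 168.5]
tool_rot: [[0.068, 0.998, -0.002], [0.998, -0.068, 0.0], [-0.0, -0.002, -1.0]]
ft_force: [-9.2, 0.4, 10.1]
opening: 8.9
finger_force: 20.0
```

```bash
python3 -m handwheel '0 0.004 0 0 0 0;0 0.004 0 0 0 0;0 0 0 0 0 0;0 0 0 0 0 0'
python3 -m handwheel '0 0 0 0 0 0;0 0 0 0 0 0;0 0 0 0 0 0;0 0 0 0 0 0' 0.3
```

```text
t: 31.1
tcp_pos: [602.6, 38.7, 168.5]
tool_rot: [[0.068, 0.998, -0.012], [0.998, -0.068, 0.0], [-0.0, -0.012, -1.0]]
ft_force: [-22.3, 0.2, 17.5]
opening: 9.2
finger_force: 20.0
t: 31.43
tcp_pos: [607.7, 38.3, 166.5]
tool_rot: [[0.069, 0.998, 0.002], [0.998, -0.069, -0.0], [0.0, 0.002, -1.0]]
ft_force: [-0.7, 1.1, -0.1]
opening: 30.2
finger_force: 0.0
```

Hard against the stop: the force rose to 22 N with no further motion. The bar is free now, so lift clear and verify.

```bash
python3 -m handwheel '0 0 -0.03 0 0 0;0 0 -0.06 0 0 0;0 0 -0.06 0 0 0;0 0 -0.06 0 0 0;0 0 0 0 0 0' 
python3 -m handwheel '0 -0.05 0 0 0 0;0 -0.06 0 0 0 0;0 -0.05 0 0 0 0;0 0 0 0 0 0;0 0 0 0 0 0'
python3 -m handwheel '0 0 0 0 0 0;0 0 0 0 0 0;0 0 0 0 0 0'
python3 - <<'E'
from h import *
s=get_state();p=snapshot("wrist");t=snapshot("top");sc=snapshot("scene");print(s['t'],s['tcp_pos'],s['ft_force'])
X=cloud(p,s);X0=X.copy()
m=np.isfinite(X[...,2])&(X[...,2]>175)&(X[...,2]<195)&(X[...,0]>540)&(X[...,0]<640)&(X[...,1]>-30)&(X[...,1]<110);m[250:]=0
P=X[m];print("bar",len(P));B=(P[:,:2]-[610,40])@[.998,-.068];print("bar box x",np.percentile(B,[5,50,95]),np.median(P[:,2]))
T=cloud(t);im=t["pixels"]
m=(abs(T[...,0]-455)<110)&(abs(T[...,1]+355)<60)&(T[...,2]>22)&(T[...,2]<40)&(im.max(2)<110)
v,u=np.nonzero(m);print("hs top",len(u),cv2.minAreaRect(plane(t,np.c_[u,v],30)[:,:2].astype(np.float32)))
a=pickle.load(open("s0.pkl","rb"))
d=cv2.absdiff(a["scene"]["pixels"],sc["pixels"]).max(2)
for n,(x,y) in dict(mug=(204,332),spindle=(407,196),stack=(348,175),tin=(345,255)).items(): print(n,np.percentile(d[y-12:y+12,x-12:x+12],[50,95]))
E
```

```text
t: 31.85
tcp_pos: [610.6, 38.2, 279.4]
tool_rot: [[0.069, 0.998, 0.013], [0.998, -0.069, -0.0], [0.001, 0.013, -1.0]]
ft_force: [1.4, -0.0, 1.7]
opening: 33.4
finger_force: 0.0
t: 32.27
tcp_pos: [527.0, 43.9, 271.0]
tool_rot: [[0.068, 0.998, 0.002], [0.998, -0.068, -0.0], [0.0, 0.002, -1.0]]
ft_force: [-0.6, 0.6, 0.1]
opening: 33.1
finger_force: 0.0
t: 32.52
tcp_pos: [528.0, 43.7, 270.8]
tool_rot: [[0.069, 0.998, -0.0], [0.998, -0.069, -0.0], [-0.0, -0.0, -1.0]]
ft_force: [-0.5, -1.1, -0.6]
opening: 33.1
finger_force: 0.0
32.5167 [527.98310929  43.66972625 270.75847278] [-0.50192954 -1.09075421 -0.57113203]
bar 1372
bar box x [-11.52331721  -8.10877369  -3.06002289] 187.59420704626598
hs top 333 ((454.3050231933594, -351.16680908203125), (144.61778259277344, 44.1597785949707), 8.597126007080078)
mug [4.5 8. ]
spindle [4. 9.]
stack [ 5. 10.]
tin [ 3.   16.25]
```

```bash
python3 -c "
from rig import *;print(finish_job())"
```

```text
the job is handed in; nothing more can be done
None
```

I handed the job in at about 32.5 s of the 72 s limit. The handset lies flat, buttons up, in the right-most cradle (within about 0.5 mm), the flap is back on its shut stop (about 0.01 rad), and the bystanders I compared look unmoved, but the verdict wasn't shown.

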